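# Load the dry-block heater and hold the contact thermometer on its test spot

### The arm

A 6-joint arm with a two-finger parallel gripper is mounted at the origin on the work surface. World frame = base frame: x ahead of the robot, y to its left, z up, the work surface at z = 0. Lengths are in m, angles in rad, forces in N, time in s.
With the tool pointing down it reaches from about 0.225 to 0.725 m from the base axis. Payload 3.1 kg.
Tool frame: the origin (TCP) lies midway between the tips of the shut fingers; the grasp point (between the pads) lies 19 mm behind it; z points along the fingers, y is the line along which they close (so a half turn about z gives the same grasp; the last joint's range is limited). The gripper opens to 85 mm and grips with 20 to 120 N. Pads are 22 mm wide; open, the fingers measure 114 mm over their backs; the gripper's body (76 mm by 85 mm) begins 54 mm behind the grasp point. The pads swing forward as they close: fully open they stand 13 mm farther back than shut.
Start: joints at [-1.306, 0.048, 0.099, 1.622, 0, 1.443], TCP at [0.201, -0.485, 0.231] pointing down, gripper open.
Joint ranges: [-2.91, 2.91], [-0.99, 1.94], [-1.21, 1.42], [-2.12, 2.29], [-1.49, 1.47], [-3.14, 3.14]. Speed limits (rad/s): [2.79, 2.79, 3.14, 3.14, 3.14, 3.14].

### API

Orientations are given as [roll, pitch, yaw] about the fixed x, y, z axes, in that order (R = Rz(yaw) Ry(pitch) Rx(roll)).
In Python, from plant import get_state, snapshot, ticket gives the robot as it stands.
- The arm moves only by the tool carry_out, never from a script. Its argument "rows" is a list that holds one entry, the list of rows, each a list of 7 numbers: the turn, a rotation vector about the world's x, y, z in degrees, then the shift along the world's x, y, z in m, then the finger opening in m, from 0 to 0.0854. A call has exactly 8 rows; each row is the pose to reach, as a shift and turn from the pose commanded when the call began; what a row does not reach only later rows make up. A row lasts 1/8 s, in which the tool goes at most 62.5 mm and 10.7 degrees, less where a joint would pass 70% of its speed; a pose out of reach is approached as far as the arm can. A call with a gripper value outside its range is refused whole. The fingers move at their own pace and stop on an object; "grip_force" is the grip in N (left out, the last holds). Time passes only in rows, so rows that repeat a pose let the fingers close, or fill a call up. It gives the time, the measured TCP pose, the force, the opening and the grip force at its end, in the units of the state.
- get_state(): the state, without advancing time (a new reading comes with each control period).
- snapshot(name): name is "scene" or "top" or "wrist"; returns a dict with "pixels" (384x512x3 uint8, red, green, blue), "camera_matrix" (3x3 intrinsics, pixels), "dist" ([k1, k2, p1, p2, k3] as OpenCV has them; the pictures are not rectified), "pose" (4x4, takes a point from camera to world coordinates). Camera axes: x right, y up, looking along -z (the intrinsics and any distortion apply to the point x, -y, -z); pixel columns grow to the right and rows downward; lengths in m; the calibration is good to about 2 mm. A picture is of the moment at which its call begins. There is no depth.
- ticket.finish_job(): hands the job in; it is judged then, once.
The state is a dict: "time": time; "qpos": joint angles; "dq": joint speeds; "effort": joint torques, N m; "eef_pos": TCP position; "eef_rot": TCP orientation; "force": force on the tool from outside, world axes, zero at the start; "wrist_torque": the same for the moment, N m; "grip_width": finger opening in m; "gripper_force": force on a finger pad.
Only numpy, scipy, OpenCV 4.12 (cv2) and the standard library are available. Lean on these libraries where they do the work, as an engineer would, in place of code of your own. Each camera call takes 0.05 s, during which the arm holds its last target. There are 200 camera calls.

### The job

Get the dry-block heater ready for a temperature reading: put the two spare tubes from the wooden rack into its two empty wells, right down to the bottom, without pulling out the tubes that are already loaded. Then take the contact thermometer from its stand and hold its sprung tip inside the ring marked on the block's sloping face, the thermometer square to that face and pressed only lightly, with the spring about half way in. Leave the other things on the bench where they are, and finish while still holding the thermometer there, steady, in the gripper.

Things in the scene. Friction and masses are not known exactly. Their poses are not given: they have to be found in the camera images.
- heater: Dry-block heater, fixed. Grey housing 150 (x) x 250 (y) x 30 mm carrying an aluminium block 220 mm long (y) whose flat top is 80 mm above the bench. Four round wells, 21 mm wide and 40 mm deep with 2 mm chamfered mouths, stand in one row along y, 50 mm apart. In front of them (-x) the block's face slopes down towards -x at 25 degrees. Origin: on the bench, 10 mm in front (-x) of the well row, midway along it; housing spans x -95 to +55 mm; z up.
- spot: Marked spot: thin dark ring, about 22 mm across outside, in the middle of the sloping face of the heater block. Origin: centre of the ring, on the face; z axis: square out of the face, so 25 degrees off vertical, leaning to the heater's -x; y along the well row; x up the slope.
- tube1: Stoppered glass test tube, 18 mm diameter, 100 mm long, about 30 g, straight sided, white stopper in the top 22 mm. It already stands in one of the heater wells (which one varies), upright with 60 mm above the block. Origin: centre of its foot; z along the tube to the stopper.
- tube2: Like tube1: the other tube already loaded in a heater well.
- tube3: Like tube1, but a spare, standing in the wooden rack with its top 48 mm above the rack's upper board; must be lifted 55 mm to come clear.
- tube4: Like tube3: the second spare, standing in the rack 70 mm from the first.
- rack: Wooden tube rack, fixed, 170 (x) x 64 (y) x 62 mm, on the left or the right of the heater. Upper board, top at 60 mm, has four 22 mm holes in a row along x; tubes stand on its lower board 8 mm above the bench. Origin: centre of its underside.
- stand: Thermometer stand, fixed, grey block 70 x 70 x 75 mm with a 16 mm hole 68 mm deep in the middle of its top, on the other side of the heater from the rack. Origin: centre of its underside.
- probe: Contact thermometer, about 0.12 kg, standing upright in the stand. Square handle 24 x 24 mm (sides along its x and y), 100 mm long; below it a thin steel stem ending in a sprung tip 60 mm below the handle. Origin: centre of the handle's lower end, which rests on the stand's top; z up the handle, away from the tip. Lift 62 mm to bring the tip out of the stand.
- tip (a point): Centre of the flat end face (10 mm across) of the thermometer's sprung tip; 60 mm below the handle's lower end on its axis when not pressed.
- plunger (a joint): How far the sprung tip is pushed into the thermometer, in m: 0 free, 0.010 fully in. The spring pushes with about 1 N at 0, 2.3 N at 0.005 (half way) and 3.5 N at 0.010, where it meets a hard stop.
- well0 (a point): Centre of the floor of heater well 0 (40 mm above the bench, 40 mm below the block's top); well 0 is at the heater's -y end, well 3 at its +y end. Two wells are empty at the start, any two; an empty one shows a dark disc at its floor.
- well1 (a point): Centre of the floor of heater well 1 (40 mm above the bench, 40 mm below the block's top); well 0 is at the heater's -y end, well 3 at its +y end. Two wells are empty at the start, any two; an empty one shows a dark disc at its floor.
- well2 (a point): Centre of the floor of heater well 2 (40 mm above the bench, 40 mm below the block's top); well 0 is at the heater's -y end, well 3 at its +y end. Two wells are empty at the start, any two; an empty one shows a dark disc at its floor.
- well3 (a point): Centre of the floor of heater well 3 (40 mm above the bench, 40 mm below the block's top); well 0 is at the heater's -y end, well 3 at its +y end. Two wells are empty at the start, any two; an empty one shows a dark disc at its floor.
- amber: Amber glass bottle, 60 mm diameter, 140 mm tall, to be left alone. Origin: centre of its underside.
- white: White plastic bottle, 64 mm diameter, 130 mm tall, to be left alone. Origin: centre of its underside.
- dish: Small metal dish, 90 mm across, 30 mm tall, to be left alone. Origin: centre of its underside.
- matches: Card matchbox, 36 x 53 x 15 mm, lying flat, to be left alone. Origin: centre of its underside.
- beaker: Glass beaker, 68 mm across, 85 mm tall, to be left alone. Origin: centre of its underside.
- mortar: White ceramic mortar bowl, 90 mm across, 45 mm tall, to be left alone. Origin: centre of its underside.

How it is judged:
By the outcome, as a careful person would: the job done as asked, in the order asked, and still so for the second after the job is handed in, while the arm keeps its last pose, push and grip.
It also fails if it takes over 72 s, if anything falls off the work surface, if the arm or the gripper's body presses on something with over 40 N, if the wrist force passes 120 N, or if a joint passes its speed limit or range.

## Working session

There is one attempt and no reset: what is moved stays moved. The work goes in short steps, Python scripts to look and compute and a tool call to move; the robot and the scene stay as the last step left them, time stands still between calls to the robot, and variables do not carry over. Pictures are saved under pics/ and viewed, at most 10 in all, crops included, and the job is handed in when it is done.

Besides the shell and the picture viewer there is one more tool, called after "Request:" as a command line: name --argument value ..., lists and objects as JSON in quotes. carry_out: Moves the arm, as the interface text tells. Its arguments: {"type":"object","properties":{"rows":{"type":"array"},"grip_force":{"type":"number"}},"required":["rows"]}

```bash
ls; mkdir -p pics
cat > h.py <<'E'
import numpy as np, cv2, os
from plant import get_state, snapshot
def shot(name, fn=None):
    s=snapshot(name)
    if fn: cv2.imwrite('pics/'+fn, cv2.cvtColor(s['pixels'],cv2.COLOR_RGB2BGR))
    np.savez('last_%s.npz'%name, **{k:np.asarray(v) for k,v in s.items()})
    return s
def load(name): return dict(np.load('last_%s.npz'%name))
def ray(s,uv):
    p=cv2.undistortPoints(np.array(uv,float).reshape(-1,1,2),np.array(s['camera_matrix']),np.array(s['dist'])).reshape(-1,2)
    T=np.array(s['pose']); d=np.c_[p[:,0],-p[:,1],-np.ones(len(p))]@T[:3,:3].T
    return T[:3,3],d
def onz(s,uv,z):
    o,d=ray(s,uv); z=np.asarray(z,float)
    return o+d*((z-o[2])/d[:,2])[:,None]
def proj(s,P):
    T=np.array(s['pose']); p=(np.array(P,float).reshape(-1,3)-T[:3,3])@T[:3,:3]
    p=p*[1,-1,-1]
    return cv2.projectPoints(p,np.zeros(3),np.zeros(3),np.array(s['camera_matrix']),np.array(s['dist']))[0].reshape(-1,2)
E
python3 - <<'E'
from h import *
a=shot('scene','scene0.png');b=shot('top','top0.png')
for s in(a,b):print(np.round(s['pose'],3),s['camera_matrix'],s['dist'])
print(get_state())
E
```

```text
pics
[[ 0.695 -0.417  0.585  1.271]
 [ 0.719  0.423 -0.552 -0.621]
 [-0.017  0.804  0.594  0.824]
 [ 0.     0.     0.     1.   ]] [[423.14007305   0.         252.78679995]
 [  0.         423.14007305 187.87574298]
 [  0.           0.           1.        ]] [0.04604582 0.         0.         0.         0.        ]
[[-0.004  0.992 -0.128  0.373]
 [-1.    -0.005 -0.009  0.057]
 [-0.01   0.128  0.992  1.241]
 [ 0.     0.     0.     1.   ]] [[403.39770256   0.         258.65943254]
 [  0.         403.39770256 193.15969824]
 [  0.           0.           1.        ]] [-0.08117581  0.          0.          0.          0.        ]
{'time': 0.1, 'qpos': array([-1.30580990e+00,  4.86901324e-02,  9.77097994e-02,  1.62202157e+00,
        2.80143005e-05,  1.44297608e+00]), 'dq': array([-0.00067305, -0.00037475,  0.00330392, -0.00158695,  0.00114401,
       -0.00010706]), 'effort': array([ 2.34505787e-03, -3.39851868e+01,  3.20935392e+01,  1.58682576e-02,
       -8.46500257e-05, -7.63205350e-06]), 'eef_pos': array([ 0.20079578, -0.48446064,  0.23020483]), 'eef_rot': array([-3.13940864e+00, -3.08936206e-04,  3.92806307e-01]), 'force': array([-0.23837956,  0.44963265,  0.22006033]), 'wrist_torque': array([ 0.04564504, -0.08576975, -0.06177902]), 'gripper_force': 0.0, 'grip_width': 0.08535032938835786}
```

View pics/top0.png

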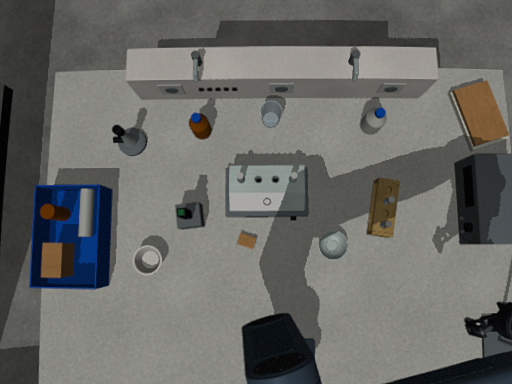

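View pics/scene0.png

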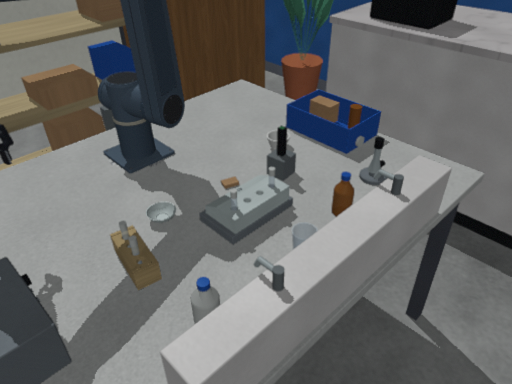

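The top view shows the heater at (267,190), with dark empty wells at (258,179) and (276,179) and the loaded tubes in the end wells. The ring is at (267,202), the rack at (384,207) and the stand with the probe at (188,214). The scene view agrees. Next I'll get rough positions and zoom in.

Run:
```python
from h import *
s=load('top')
for n,uv,z in [('w2',(258,179),.04),('w1',(276,179),.04),('spot',(267,202),.068),('housing corners',(226,216.5),.03),('',(307.5,216.5),.03),('stand',(189,216),.075),('rackC',(384,207),.06)]:
    print(n,np.round(onz(s,[uv],z)[0],3))
im=cv2.cvtColor(s['pixels'],cv2.COLOR_RGB2BGR)[155:250,165:410]
a=cv2.resize(im,None,fx=3.2,fy=3.2,interpolation=cv2.INTER_CUBIC)
im=cv2.cvtColor(load('scene')['pixels'],cv2.COLOR_RGB2BGR)
b=cv2.resize(im[210:290,100:180],None,fx=3.6,fy=3.6,interpolation=cv2.INTER_CUBIC)
c=cv2.resize(im[120:240,195:315],(288,288),interpolation=cv2.INTER_CUBIC)
o=np.zeros((600,784,3),np.uint8);o[:304]=a[:304];o[306:594,:288]=b;o[306:594,300:588]=c
cv2.imwrite('pics/crop1.png',o)
```

```text
w2 [0.571 0.07  0.04 ]
w1 [0.571 0.015 0.04 ]
spot [0.498 0.043 0.068]
housing corners [0.459 0.166 0.03 ]
 [ 0.458 -0.079  0.03 ]
stand [0.458 0.27  0.075]
rackC [ 0.482 -0.303  0.06 ]
```

View pics/crop1.png

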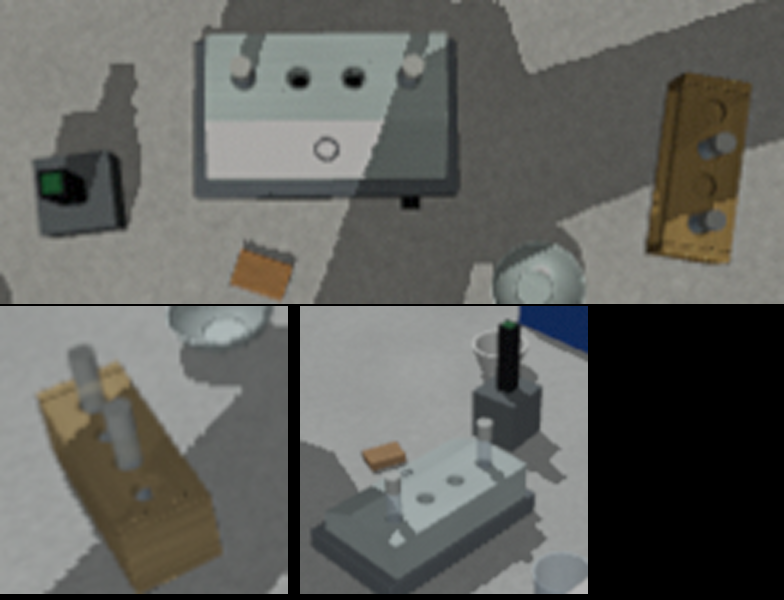

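The crop confirms this: wells 1 and 2 are empty. The spare stoppers are at about top-view pixels (390.6,200.3) and (388.4,223.4), and the probe handle top is at about (181,212). I'll compute these, cross-check in the scene view, and set off.

Run:
```python
from h import *
s=load('top');c=load('scene')
k=lambda u,v:(165+u/3.2,155+v/3.2)
for n,p,z in [('t far',k(724,144),.108),('t near',k(715,219),.108),('hole far',k(716,110),.06),('hole mid',k(704,183),.06),('probe top',k(51,184),.175),('stopper L',k(242,68),.14),('stopper R',k(414,65),.14),('w2',k(298,77),.04),('w1',k(353,77),.04),('ring',k(326,149),.066)]:
    P=onz(s,[p],z)[0];print(n,np.round(P,4),'scene crop',np.round(proj(c,P)[0],1))
ps=onz(s,[k(*q) for q in [(672,74),(749,83),(731,262),(648,253)]],.06);print(np.round(ps,3))
ps=onz(s,[k(*q) for q in [(35,160),(112,153),(125,228),(40,236)]],.075);print(np.round(ps,3))
```

```text
t far [ 0.4977 -0.3097  0.108 ] scene crop [130.8 237. ]
t near [ 0.4312 -0.2987  0.108 ] scene crop [120.8 222.4]
hole far [ 0.5348 -0.3191  0.06  ] scene crop [138.9 260.4]
hole mid [ 0.4669 -0.3049  0.06  ] scene crop [129.6 244. ]
probe top [0.4599 0.2736 0.175 ] scene crop [281.  126.9]
stopper L [0.5627 0.1165 0.14  ] scene crop [269.8 168.1]
stopper R [ 0.5645 -0.0323  0.14  ] scene crop [232.  190.2]
w2 [0.571  0.0691 0.04  ] scene crop [260.5 203.5]
w1 [0.5707 0.0173 0.04  ] scene crop [247.8 211.4]
ring [0.4998 0.0435 0.066 ] scene crop [237.6 190.1]
[[ 0.569 -0.279  0.06 ]
 [ 0.56  -0.352  0.06 ]
 [ 0.394 -0.327  0.06 ]
 [ 0.403 -0.25   0.06 ]]
[[0.49  0.309 0.075]
 [0.496 0.239 0.075]
 [0.428 0.226 0.075]
 [0.421 0.303 0.075]]
```

Request:
carry_out --rows '[[[0, 0, 10, 0.03, 0.024, 0.0, 0.05], [0, 0, 20, 0.06, 0.048, 0.0, 0.05], [0, 0, 30, 0.09, 0.07, 0.0, 0.05], [0, 0, 40, 0.12, 0.094, 0.0, 0.05], [0, 0, 50, 0.15, 0.12, 0.0, 0.05], [0, 0, 60, 0.18, 0.14, 0.0, 0.05], [0, 0, 67.5, 0.21, 0.165, 0.0, 0.05], [0, 0, 67.5, 0.23, 0.186, 0.0, 0.05]]]'

```text
time: 1.1
eef_pos: [0.4318, -0.2977, 0.2305]
eef_rot: [-3.141, -0.001, 1.573]
force: [-0.0, 0.0, 0.1]
grip_width: 0.0501
gripper_force: 0.0
```

Run:
```python
from h import *
s=shot('wrist','w1.png');print(np.round(s['pose'],3),s['camera_matrix'],s['dist']);g=get_state();print(g['eef_pos'],g['eef_rot'],g['qpos'])
print(proj(s,[[.431,-.299,.108],[.498,-.310,.108]]))
```

```text
[[ 1.    -0.002  0.     0.431]
 [ 0.002  0.96   0.281 -0.227]
 [-0.001 -0.281  0.96   0.374]
 [ 0.     0.     0.     1.   ]] [[346.20166265   0.         256.24878003]
 [  0.         346.20166265 194.15591361]
 [  0.           0.           1.        ]] [-0.09375904  0.          0.          0.          0.        ]
[ 0.43370404 -0.29521445  0.23053843] [ 3.14027359 -0.00357688  1.57468714] [-0.72765304  0.04808336  0.09774194  1.62186275  0.00354287  0.83925234]
[[256.77813468 187.86356826]
 [339.63425162 201.19060945]]
```

View pics/w1.png

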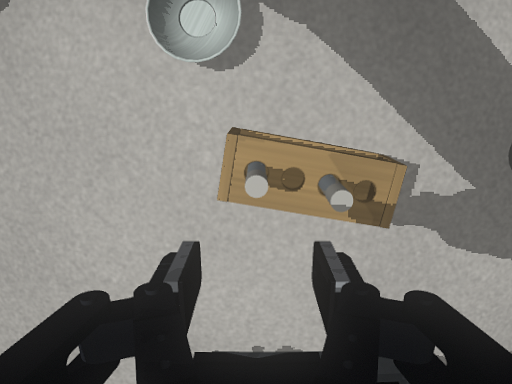

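The wrist view shows stoppers at (257,186) and (342,201), where predicted to within 2 mm. Descending on the near tube.

Request:
carry_out --rows '[[[0, 0, 0, 0, 0, -0.04, 0.05], [0, 0, 0, 0, 0, -0.08, 0.05], [0, 0, 0, 0, 0, -0.12, 0.05], [0, 0, 0, 0, 0, -0.15, 0.05], [0, 0, 0, 0, 0, -0.159, 0.05], [0, 0, 0, 0, 0, -0.159, 0.012], [0, 0, 0, 0, 0, -0.159, 0.012], [0, 0, 0, 0, 0, -0.159, 0.012]]]' --grip_force 25

```text
time: 2.15
eef_pos: [0.4319, -0.2999, 0.074]
eef_rot: [3.139, 0.002, 1.571]
force: [-0.4, -0.9, 0.2]
grip_width: 0.0176
gripper_force: 26.5
```

Request:
carry_out --rows '[[[0, 0, 0, 0, 0, 0, 0.012], [0, 0, 0, 0, 0, 0.01, 0.012], [0, 0, 0, 0, 0, 0.04, 0.012], [0, 0, 0, 0, 0, 0.08, 0.012], [0, 0, 0, 0, 0, 0.11, 0.012], [0, 0, 0, 0.02, 0.04, 0.13, 0.012], [0, 0, 0, 0.04, 0.08, 0.14, 0.012], [0, 0, 0, 0.06, 0.13, 0.14, 0.012]]]'

```text
time: 3.15
eef_pos: [0.4922, -0.1687, 0.2144]
eef_rot: [3.138, 0.002, 1.569]
force: [0.1, 0.1, -0.7]
grip_width: 0.0173
gripper_force: 26.5
```

Request:
carry_out --rows '[[[0, 0, 0, 0, 0.03, 0.015, 0.012], [0, 0, 0, 0.0, 0.06, 0.02, 0.012], [0, 0, 0, 0.01, 0.09, 0.02, 0.012], [0, 0, 0, 0.025, 0.12, 0.02, 0.012], [0, 0, 0, 0.045, 0.15, 0.02, 0.012], [0, 0, 0, 0.06, 0.175, 0.01, 0.012], [0, 0, 0, 0.073, 0.1865, 0.0, 0.012], [0, 0, 0, 0.073, 0.1865, 0.0, 0.012]]]'

```text
time: 4.15
eef_pos: [0.5637, 0.0178, 0.2108]
eef_rot: [-3.139, 0.0, 1.572]
force: [-0.5, 0.0, -0.6]
grip_width: 0.0173
gripper_force: 26.5
```

Run:
```python
from h import *
s=shot('wrist','w2.png');g=get_state();print(g['eef_pos'],g['eef_rot'])
for y in(.018,.068):print(proj(s,[[.564,y,.08],[.5535,y,.08],[.5745,y,.08],[.564,y,.04]]))
```

```text
[0.56349912 0.01719318 0.21154888] [-3.13945499e+00  4.96027977e-04  1.57112675e+00]
[[258.52017684 183.26275949]
 [245.66591441 183.23903964]
 [271.37502132 183.28929941]
 [258.3734992  172.41705971]]
[[258.70801941 121.17321022]
 [245.2351818  121.16015922]
 [272.18137081 121.20726113]
 [258.5302491  117.66919806]]
```

View pics/w2.png

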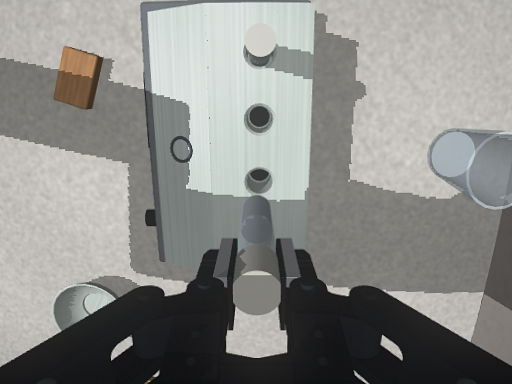

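The wrist view shows well 2 at (259,118), well 1 at (259,181) partly hidden by the held tube's foot (257,200), and the ring at (181,149). I'll fit the mouths and the ring numerically.

Run:
```python
from h import *
s=load('wrist');im=s['pixels']
o=np.zeros((600,800,3),np.uint8)
a=cv2.resize(cv2.cvtColor(im,cv2.COLOR_RGB2BGR)[95:245,160:300],None,fx=4,fy=4,interpolation=cv2.INTER_CUBIC);cv2.imwrite('pics/w2c.png',a)
g=cv2.cvtColor(im,cv2.COLOR_RGB2GRAY)
for n,(x0,y0,x1,y1),z in [('w2',(240,98,280,138),.08),('ring',(164,130,200,170),.066)]:
    r=g[y0:y1,x0:x1];t,b=cv2.threshold(r,0,255,cv2.THRESH_BINARY_INV|cv2.THRESH_OTSU)
    for thr in (t,60,100,130,150):
        b=(r<thr).astype(np.uint8)
        cs=cv2.findContours(b,cv2.RETR_EXTERNAL,cv2.CHAIN_APPROX_NONE)[0]
        c=max(cs,key=len)
        if len(c)<8: continue
        e=cv2.fitEllipse(c);p=(e[0][0]+x0,e[0][1]+y0)
        print(n,thr,np.round(p,1),np.round(e[1],1),[np.round(onz(s,[p],zz)[0],4) for zz in (z,.04)])
```

```text
w2 147.0 [257.9 118.5] [26.4 27.9] [array([0.5633, 0.07  , 0.08  ]), array([0.5634, 0.0672, 0.04  ])]
w2 60 [258.9 116.1] [18.  18.2] [array([0.5641, 0.0719, 0.08  ]), array([0.5643, 0.0694, 0.04  ])]
w2 100 [259.1 116. ] [19.1 19.9] [array([0.5643, 0.072 , 0.08  ]), array([0.5645, 0.0695, 0.04  ])]
w2 130 [258.1 118.7] [24.9 25.8] [array([0.5635, 0.0699, 0.08  ]), array([0.5636, 0.0671, 0.04  ])]
w2 150 [257.8 118.4] [27.1 28.1] [array([0.5633, 0.0702, 0.08  ]), array([0.5634, 0.0674, 0.04  ])]
ring 160.0 [176.7 149.4] [29.8 46.1] [array([0.4952, 0.0437, 0.066 ]), array([0.4891, 0.0396, 0.04  ])]
ring 60 [181.2 149. ] [19.6 24.1] [array([0.4991, 0.044 , 0.066 ]), array([0.4933, 0.0399, 0.04  ])]
ring 100 [180.8 149.1] [20.9 26.9] [array([0.4987, 0.0439, 0.066 ]), array([0.4929, 0.0398, 0.04  ])]
ring 130 [176.5 149.9] [30.8 40.6] [array([0.495 , 0.0432, 0.066 ]), array([0.4889, 0.0391, 0.04  ])]
ring 150 [176.7 149.4] [29.8 46.1] [array([0.4952, 0.0437, 0.066 ]), array([0.4891, 0.0396, 0.04  ])]
```

View pics/w2c.png

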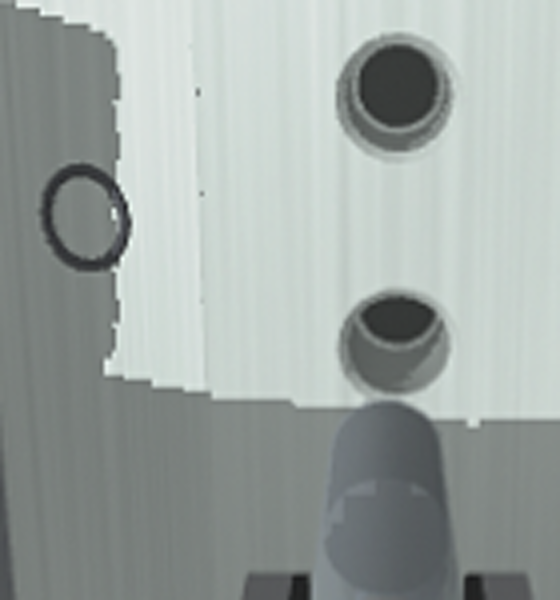

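Run:
```python
from h import *
s=load('wrist')
print(onz(s,[(258.5,118.75),(258.5,180.75)],.08))
a=np.linspace(0,6.283,60)
for y in(.015,.0172,.019):
    for z in (.1455,.246):
        q=proj(s,np.c_[.5635+.009*np.cos(a),y+.009*np.sin(a),z+0*a]);print(y,z,q.min(0),q.max(0))
g=s['pixels'].astype(int).sum(2)//3
print(g[190:206,257]);print(g[262:320:2,257]);print(g[292,225:290])
```

```text
[[0.56383269 0.06986542 0.08      ]
 [0.56397714 0.02011539 0.08      ]]
0.015 0.1455 [243.97323006 200.19893022] [272.17944295 226.80490874]
0.015 0.246 [233.85112753 284.92023987] [283.44579482 327.06824446]
0.0172 0.1455 [243.94179363 196.85759071] [272.23000101 223.62093828]
0.0172 0.246 [233.72542183 279.45829564] [283.6150637  322.15145841]
0.019 0.1455 [243.91609138 194.10945487] [272.27138533 221.00158765]
0.019 0.246 [233.62225415 274.93823514] [283.75409203 318.08046984]
[ 97  98 102 144 170 118  95  96  96  97  98  98  96  95  95  96]
[102 102 102 101 136 199 202 125 127 127 127 128 127 128 127 127 126 127
 128 127 127 127 127 127 127 127 123 192 192]
[ 32  30  32  36  35  35  33  52 133 128 126 126 127 127 127 127 126 126
 128 126 127 127 127 127 127 127 127 128 128 126 127 127 127 127 127 127
 127 127 127 127 127 127 127 127 127 127 127 127 126 127 126 126 127 127
 130 104  39  34  36  35  36  34  32  31  33]
```

In the camera frame, the tube sits about 1.2 mm short in x and 1.4 mm short in y of well 1. I'll correct and insert.

Request:
carry_out --rows '[[[0, 0, 0, 0.001, 0.0015, -0.03, 0.012], [0, 0, 0, 0.001, 0.0015, -0.055, 0.012], [0, 0, 0, 0.001, 0.0015, -0.065, 0.012], [0, 0, 0, 0.001, 0.0015, -0.072, 0.012], [0, 0, 0, 0.001, 0.0015, -0.08, 0.012], [0, 0, 0, 0.001, 0.0015, -0.088, 0.012], [0, 0, 0, 0.001, 0.0015, -0.096, 0.012], [0, 0, 0, 0.001, 0.0015, -0.1, 0.012]]]'

```text
time: 5.2
eef_pos: [0.5651, 0.0187, 0.112]
eef_rot: [3.141, 0.001, 1.571]
force: [0.5, -1.8, 1.1]
grip_width: 0.0174
gripper_force: 26.6
```

Request:
carry_out --rows '[[[0, 0, 0, 0, 0, -0.002, 0.012], [0, 0, 0, 0, 0, -0.004, 0.012], [0, 0, 0, 0, 0, -0.0055, 0.012], [0, 0, 0, 0, 0, -0.0065, 0.012], [0, 0, 0, 0, 0, -0.0075, 0.012], [0, 0, 0, 0, 0, -0.0085, 0.012], [0, 0, 0, 0, 0, -0.0085, 0.012], [0, 0, 0, 0, 0, -0.0085, 0.012]]]'

```text
time: 6.2
eef_pos: [0.5654, 0.0188, 0.1059]
eef_rot: [3.14, 0.0, 1.571]
force: [-0.7, -1.9, 7.8]
grip_width: 0.0171
gripper_force: 27.4
```

Seated: 7.8 N at TCP 0.106, as computed. Releasing and going to the second spare.

Request:
carry_out --rows '[[[0, 0, 0, 0, 0, 0.002, 0.05], [0, 0, 0, 0, 0, 0.002, 0.05], [0, 0, 0, 0, 0, 0.02, 0.05], [0, 0, 0, 0, 0, 0.07, 0.05], [0, 0, 0, 0, -0.01, 0.1, 0.05], [0, 0, 0, -0.02, -0.06, 0.1, 0.05], [0, 0, 0, -0.04, -0.12, 0.1, 0.05], [0, 0, 0, -0.055, -0.18, 0.1, 0.05]]]'

```text
time: 7.2
eef_pos: [0.5097, -0.1622, 0.2053]
eef_rot: [3.14, 0.001, 1.572]
force: [1.0, -0.4, 0.9]
grip_width: 0.0502
gripper_force: 0.0
```

Request:
carry_out --rows '[[[0, 0, 0, -0.002, -0.05, 0, 0.05], [0, 0, 0, -0.005, -0.1, 0, 0.05], [0, 0, 0, -0.008, -0.14, -0.01, 0.05], [0, 0, 0, -0.0105, -0.1495, -0.03, 0.05], [0, 0, 0, -0.0105, -0.1495, -0.05, 0.05], [0, 0, 0, -0.0105, -0.1495, -0.05, 0.05], [0, 0, 0, -0.0105, -0.1495, -0.05, 0.05], [0, 0, 0, -0.0105, -0.1495, -0.05, 0.05]]]'

```text
time: 8.2
eef_pos: [0.5003, -0.3106, 0.1555]
eef_rot: [3.139, 0.002, 1.571]
force: [0.2, 0.1, 0.3]
grip_width: 0.0498
gripper_force: 0.0
```

Run:
```python
from h import *
s=shot('wrist','w3.png');g=get_state();print(g['eef_pos'],g['eef_rot'])
im=s['pixels'];gr=im.astype(int)
print(proj(s,[[.4995,-.310,.108]]))
t=shot('top','t3.png')
a=cv2.resize(cv2.cvtColor(t['pixels'],cv2.COLOR_RGB2BGR)[155:225,215:320],None,fx=3.65,fy=3.65,interpolation=cv2.INTER_CUBIC)
o=np.zeros((384,900,3),np.uint8);o[:,:512]=cv2.cvtColor(im,cv2.COLOR_RGB2BGR);o[:a.shape[0],515:515+a.shape[1]]=a[:,:385]
cv2.imwrite('pics/w3b.png',o[:,:800])
```

```text
[ 0.50020615 -0.31058047  0.15536109] [3.13970048e+00 1.45448214e-03 1.57143559e+00]
[[256.71561066 218.16159895]]
```

View pics/w3b.png

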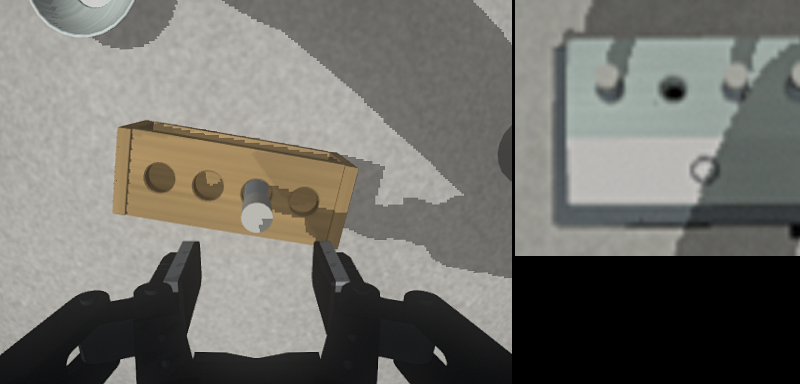

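The second spare's stopper is at (257,217), as predicted, and the first tube stands in well 1 with only well 2 still dark. Grasping.

Request:
carry_out --rows '[[[0, 0, 0, 0, 0, -0.03, 0.05], [0, 0, 0, 0, 0, -0.06, 0.05], [0, 0, 0, 0, 0, -0.08, 0.05], [0, 0, 0, 0, 0, -0.082, 0.05], [0, 0, 0, 0, 0, -0.082, 0.012], [0, 0, 0, 0, 0, -0.082, 0.012], [0, 0, 0, 0, 0, -0.082, 0.012], [0, 0, 0, 0, 0, -0.082, 0.012]]]'

```text
time: 9.3
eef_pos: [0.5004, -0.3112, 0.0736]
eef_rot: [3.139, 0.002, 1.571]
force: [-0.1, 0.2, 6.6]
grip_width: 0.0175
gripper_force: 26.3
```

Request:
carry_out --rows '[[[0, 0, 0, 0, 0, 0.01, 0.012], [0, 0, 0, 0, 0, 0.04, 0.012], [0, 0, 0, 0, 0, 0.08, 0.012], [0, 0, 0, 0, 0, 0.12, 0.012], [0, 0, 0, -0.03, 0.04, 0.15, 0.012], [0, 0, 0, -0.06, 0.09, 0.16, 0.012], [0, 0, 0, -0.07, 0.14, 0.16, 0.012], [0, 0, 0, -0.07, 0.19, 0.16, 0.012]]]'

```text
time: 10.3
eef_pos: [0.4286, -0.1191, 0.2325]
eef_rot: [3.141, 0.0, 1.569]
force: [1.1, -0.4, -0.5]
grip_width: 0.0172
gripper_force: 25.9
```

Request:
carry_out --rows '[[[0, 0, 0, 0.01, 0.05, 0, 0.012], [0, 0, 0, 0.02, 0.1, 0, 0.012], [0, 0, 0, 0.03, 0.14, 0, 0.012], [0, 0, 0, 0.06, 0.17, 0, 0.012], [0, 0, 0, 0.1, 0.1895, 0, 0.012], [0, 0, 0, 0.1355, 0.1895, -0.01, 0.012], [0, 0, 0, 0.1355, 0.1895, -0.02, 0.012], [0, 0, 0, 0.1355, 0.1895, -0.02, 0.012]]]'

```text
time: 11.3
eef_pos: [0.5635, 0.069, 0.2104]
eef_rot: [-3.138, -0.0, 1.571]
force: [-0.6, 0.6, -0.6]
grip_width: 0.0169
gripper_force: 25.9
```

Run:
```python
from h import *
s=shot('wrist','w4.png');g=get_state();print(g['eef_pos'],g['eef_rot'])
a=cv2.resize(cv2.cvtColor(s['pixels'],cv2.COLOR_RGB2BGR)[95:245,160:340],None,fx=4,fy=4,interpolation=cv2.INTER_CUBIC);cv2.imwrite('pics/w4c.png',a)
P=g['eef_pos'];a=np.linspace(0,6.283,60)
for c,z,r in [(P,.146,.009),(P,.246,.009),([.564,.0699],.08,.0125)]:
    q=proj(s,np.c_[c[0]+r*np.cos(a),c[1]+r*np.sin(a),z+0*a]);print(z,np.round((q.min(0)-[160,95])*4,1),np.round((q.max(0)-[160,95])*4,1))
```

```text
[0.56373329 0.0689434  0.21148677] [-3.13954592e+00 -3.25955457e-05  1.57064495e+00]
0.146 [338.7 405.8] [452.4 513.4]
0.246 [298.7 734.7] [499.3 906.5]
0.08 [334.5 290.1] [457.2 409. ]
```

View pics/w4c.png

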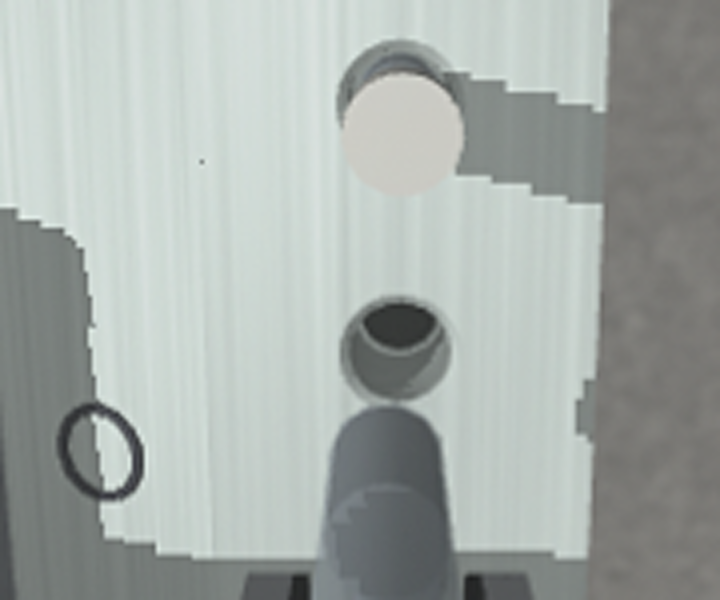

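Well 2 is centred at crop (396,350) and the tube foot at (388,~458), so the tube is 1.3 mm short in x and under 1 mm in y. Correcting and inserting.

Request:
carry_out --rows '[[[0, 0, 0, 0.0013, 0.0008, -0.03, 0.012], [0, 0, 0, 0.0013, 0.0008, -0.055, 0.012], [0, 0, 0, 0.0013, 0.0008, -0.065, 0.012], [0, 0, 0, 0.0013, 0.0008, -0.072, 0.012], [0, 0, 0, 0.0013, 0.0008, -0.08, 0.012], [0, 0, 0, 0.0013, 0.0008, -0.088, 0.012], [0, 0, 0, 0.0013, 0.0008, -0.096, 0.012], [0, 0, 0, 0.0013, 0.0008, -0.1, 0.012]]]'

```text
time: 12.35
eef_pos: [0.5661, 0.0696, 0.1112]
eef_rot: [-3.141, 0.001, 1.571]
force: [-1.0, -2.7, 1.9]
grip_width: 0.0175
gripper_force: 26.1
```

Request:
carry_out --rows '[[[0, 0, 0, 0, 0, -0.002, 0.012], [0, 0, 0, 0, 0, -0.004, 0.012], [0, 0, 0, 0, 0, -0.0055, 0.012], [0, 0, 0, 0, 0, -0.0065, 0.012], [0, 0, 0, 0, 0, -0.0075, 0.012], [0, 0, 0, 0, 0, -0.008, 0.012], [0, 0, 0, 0, 0, -0.008, 0.012], [0, 0, 0, 0, 0, -0.008, 0.012]]]'

```text
time: 13.35
eef_pos: [0.5664, 0.0696, 0.1056]
eef_rot: [3.141, 0.001, 1.571]
force: [-3.9, -3.6, 8.2]
grip_width: 0.0174
gripper_force: 26.9
```

Second tube seated too (8.2 N at TCP 0.1056). Releasing and moving above the thermometer.

Request:
carry_out --rows '[[[0, 0, 0, 0, 0, 0.002, 0.05], [0, 0, 0, 0, 0, 0.002, 0.05], [0, 0, 0, 0, 0, 0.02, 0.05], [0, 0, 0, 0, 0, 0.07, 0.05], [0, 0, 0, 0, 0, 0.12, 0.05], [0, 0, 0, -0.03, 0.04, 0.15, 0.06], [0, 0, 0, -0.05, 0.08, 0.16, 0.06], [0, 0, 0, -0.08, 0.12, 0.17, 0.06]]]'

```text
time: 14.35
eef_pos: [0.4863, 0.1913, 0.2759]
eef_rot: [3.139, -0.002, 1.57]
force: [-0.7, 0.5, 0.9]
grip_width: 0.0599
gripper_force: 0.0
```

Request:
carry_out --rows '[[[0, 0, 0, -0.01, 0.03, 0, 0.06], [0, 0, 0, -0.02, 0.06, 0, 0.06], [0, 0, 0, -0.026, 0.08, 0, 0.06], [0, 0, 0, -0.026, 0.08, 0, 0.06], [0, 0, 0, -0.026, 0.08, 0, 0.06], [0, 0, 0, -0.026, 0.08, 0, 0.06], [0, 0, 0, -0.026, 0.08, 0, 0.06], [0, 0, 0, -0.026, 0.08, 0, 0.06]]]'

```text
time: 15.35
eef_pos: [0.4604, 0.2694, 0.2738]
eef_rot: [-3.142, 0.0, 1.57]
force: [0.3, -0.6, -0.6]
grip_width: 0.0597
gripper_force: 0.0
```

Run:
```python
from h import *
s=shot('wrist','w5.png');g=get_state();print(g['eef_pos'],g['eef_rot'],g['qpos'])
t=shot('top','t5.png')
print(proj(s,[[.4599,.2736,.175],[.459,.270,.075]]))
a=cv2.resize(cv2.cvtColor(t['pixels'],cv2.COLOR_RGB2BGR)[155:225,215:320],(285,190),interpolation=cv2.INTER_CUBIC)
o=np.zeros((384,800,3),np.uint8);o[:,:512]=cv2.cvtColor(s['pixels'],cv2.COLOR_RGB2BGR);o[:190,515:800]=a
cv2.imwrite('pics/w5b.png',o)
```

```text
[0.46039475 0.26951129 0.27381195] [-3.14154246e+00  2.11431492e-05  1.57020386e+00] [4.03874378e-01 8.59062331e-02 2.24190578e-01 1.70913513e+00
 3.13698132e-07 1.97526317e+00]
[[257.09147385 189.0637905 ]
 [255.97621273 165.9048376 ]]
```

View pics/w5b.png

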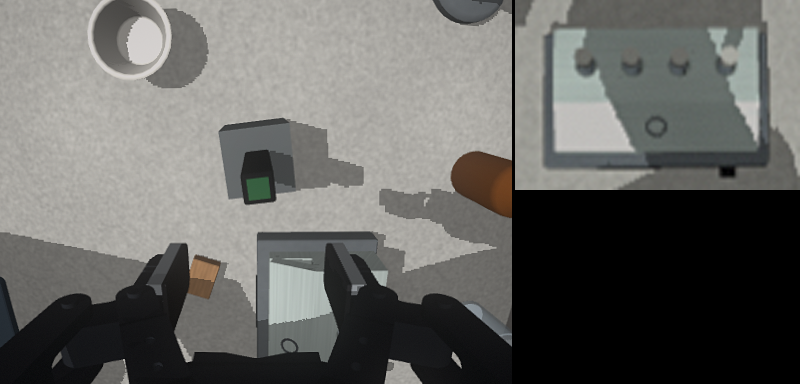

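All four wells are filled. The handle's green end is at (259,188) and slightly rotated, so I'll measure its centre and yaw.

Run:
```python
from h import *
s=load('wrist');im=s['pixels'].astype(int)
m=((im[...,1]>im[...,0]+15)&(im[...,1]>im[...,2]+8)).astype(np.uint8);m[230:]=0
c=max(cv2.findContours(m,cv2.RETR_EXTERNAL,cv2.CHAIN_APPROX_NONE)[0],key=cv2.contourArea)
P=onz(s,c.reshape(-1,2),.175)[:,:2]*1000
r=cv2.minAreaRect(P.astype(np.float32));print('green',r)
# stand top edges
g=cv2.cvtColor(s['pixels'],cv2.COLOR_RGB2GRAY)
# handle top: dark region outline near green
d=(g<45).astype(np.uint8);d[:,:225]=0;d[:,295:]=0;d[220:]=0;d[:145]=0
c=max(cv2.findContours(d|m,cv2.RETR_EXTERNAL,cv2.CHAIN_APPROX_NONE)[0],key=cv2.contourArea).reshape(-1,2)
print(c.min(0),c.max(0)); q=cv2.approxPolyDP(c,2,True).reshape(-1,2);print(q);print(np.round(onz(s,q,.175)[:,:2],4))
```

```text
green ((460.5965576171875, 274.1715087890625), (16.295854568481445, 16.535367965698242), 6.979602813720703)
[241 150] [274 203]
[[267 150]
 [245 153]
 [241 173]
 [245 203]
 [274 200]
 [273 175]]
[[0.4669 0.3021]
 [0.4514 0.3   ]
 [0.4484 0.2855]
 [0.451  0.263 ]
 [0.4723 0.2653]
 [0.4713 0.2841]]
```

The handle centre is at about (0.461, 0.273) with yaw about +6°. Grasping it around 60 mm up the handle.

Request:
carry_out --rows '[[[0, 0, 3, 0.001, 0.003, -0.03, 0.06], [0, 0, 6, 0.001, 0.003, -0.06, 0.06], [0, 0, 6, 0.001, 0.003, -0.1, 0.06], [0, 0, 6, 0.001, 0.003, -0.13, 0.06], [0, 0, 6, 0.001, 0.003, -0.15, 0.06], [0, 0, 6, 0.001, 0.003, -0.157, 0.06], [0, 0, 6, 0.001, 0.003, -0.157, 0.06], [0, 0, 6, 0.001, 0.003, -0.157, 0.04]]]' --grip_force 50

```text
time: 16.45
eef_pos: [0.4621, 0.2732, 0.1182]
eef_rot: [3.139, -0.001, 1.676]
force: [1.2, -0.4, -0.2]
grip_width: 0.0432
gripper_force: 0.0
```

Request:
carry_out --rows '[[[0, 0, 0, 0, 0, 0, 0.03], [0, 0, 0, 0, 0, 0, 0.018], [0, 0, 0, 0, 0, 0, 0.018], [0, 0, 0, 0, 0, 0, 0.018], [0, 0, 0, 0, 0, 0.01, 0.018], [0, 0, 0, 0, 0, 0.04, 0.018], [0, 0, 0, 0, 0, 0.08, 0.018], [0, 0, 0, 0, 0, 0.11, 0.018]]]'

```text
time: 17.45
eef_pos: [0.461, 0.2727, 0.2278]
eef_rot: [-3.141, 0.0, 1.676]
force: [0.2, -1.2, -1.1]
grip_width: 0.0235
gripper_force: 49.9
```

The thermometer is lifted with width 23.5 mm, as expected. Locating the ring from the stored views.

Run:
```python
from h import *
from scipy.optimize import least_squares
g=get_state();print(g['eef_pos'],g['eef_rot'])
s=shot('wrist','w6.png');t=load('top');c=load('scene')
s2=None
# ring in top images & scene by dark contour near the prediction
S0=np.array([.499,.0435,.067])
def ring(v,bb):
    im=cv2.cvtColor(v['pixels'],cv2.COLOR_RGB2GRAY)
    p=np.round(proj(v,S0)[0]).astype(int);r=im[p[1]-bb:p[1]+bb,p[0]-bb:p[0]+bb].astype(np.float32)
    bl=cv2.medianBlur(r.astype(np.uint8),5 if bb<14 else 21).astype(float)
    w=np.clip(bl-r-12,0,None);ys,xs=np.nonzero(w>0)
    m=(w>0).astype(np.uint8)
    n,l,st,ce=cv2.connectedComponentsWithStats(m,connectivity=8)
    k=1+np.argmax(st[1:,4]);ct=np.argwhere(l==k)[:,::-1].astype(np.float32)
    e=cv2.fitEllipse(ct) if len(ct)>5 else None
    return p,st[k],(e[0][0]+p[0]-bb,e[0][1]+p[1]-bb),e[1]
for n,v in (('top',t),('scene',c),('wrist',s)):
    try:
        p,st,e,ax=ring(v,9 if n!='wrist' else 22);print(n,p,st,np.round(e,1),np.round(ax,1),np.round(onz(v,[e],.067)[0],4))
    except Exception as ex:print(n,ex)
```

```text
[0.46095052 0.27274777 0.2277937 ] [-3.14083166e+00  2.61444687e-04  1.67561614e+00]
top [267 202] [ 5  5  8  8 30] [266.6 201.3] [6.8 7.2] [0.5004 0.0444 0.067 ]
scene [237 190] [9 1 3 5 9] [237.7 184.2] [2.2 4.6] [0.4787 0.0633 0.067 ]
wrist attempt to get argmax of an empty sequence
```

Spot is about (0.500, 0.0445, 0.067): top and wrist views agree, and it's midway between the wells. I'll tilt 25° and move to about 25 mm off the face.

Request:
carry_out --rows '[[[0, 0, 0, -0.005, -0.03, 0.01, 0.018], [0, -5, 0, -0.015, -0.07, 0.01, 0.018], [0, -10, 0, -0.015, -0.11, 0.01, 0.018], [0, -15, 0, -0.015, -0.15, 0.005, 0.018], [0, -20, 0, -0.015, -0.19, -0.01, 0.018], [0, -25, 0, -0.015, -0.22, -0.03, 0.018], [0, -25, 0, -0.015, -0.2285, -0.044, 0.018], [0, -25, 0, -0.015, -0.2285, -0.044, 0.018]]]'

```text
time: 18.5
eef_pos: [0.4453, 0.0442, 0.1808]
eef_rot: [2.711, 0.043, 1.665]
force: [0.3, -0.9, -1.2]
grip_width: 0.0235
gripper_force: 49.9
```

Run:
```python
from h import *
from scipy.spatial.transform import Rotation as R
g=get_state();P=g['eef_pos'];A=R.from_euler('xyz',g['eef_rot']).as_matrix()
tip=P+A[:,2]*.1025;print(P,'axis',A[:,2],'tip',tip,g['force'])
s=shot('wrist','w7.png');c=shot('scene','s7.png')
print(proj(s,[tip,[.5,.0445,.067]]),proj(c,[tip,[.5,.0445,.067]]))
p=proj(s,[.5,.0445,.067])[0];x,y=np.clip(p.astype(int)-[50,50],0,None)
im=cv2.cvtColor(s['pixels'],cv2.COLOR_RGB2BGR);print('crop',x,y)
q=proj(c,[.5,.0445,.067])[0].astype(int);print('crop2',q-50)
a=cv2.resize(im[y:y+100,x:x+100],(400,400),interpolation=cv2.INTER_CUBIC)
b=cv2.resize(cv2.cvtColor(c['pixels'],cv2.COLOR_RGB2BGR)[q[1]-50:q[1]+50,q[0]-50:q[0]+50],(400,400),interpolation=cv2.INTER_CUBIC)
cv2.imwrite('pics/w7c.png',np.hstack([a,b]))
```

```text
[0.44533602 0.04423928 0.18075718] axis [ 4.19122252e-01  3.00658589e-04 -9.07929759e-01] tip [0.48829605 0.0442701  0.08769438] [ 0.27097803 -0.87502901 -1.22393181]
[[257.41716412 193.1417696 ]
 [259.76507    184.91707914]] [[234.92488497 182.56561376]
 [237.89236372 189.73885969]]
crop 209 134
crop2 [187 139]
```

View pics/w7c.png

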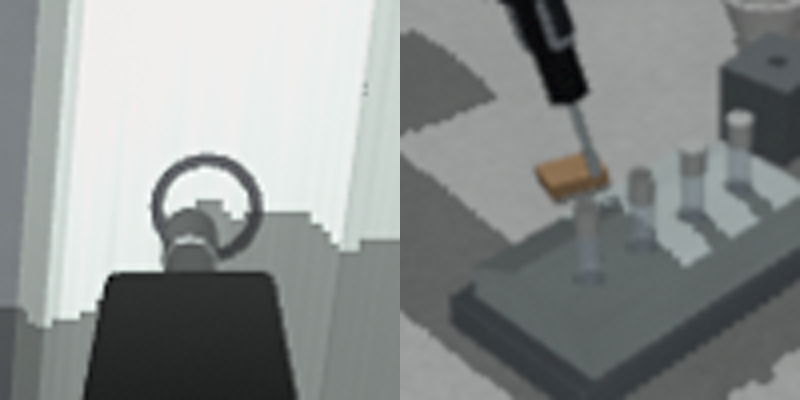

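The close view shows the ring centred at pixel (260.8,186) and the tip at about (256.5,193), about 24 mm off the face. The tip must go about 3 mm up the slope and about 1 mm in -y. Approaching to about 5 mm.

Request:
carry_out --rows '[[[0, 0, 0, 0.002, 0, -0.002, 0.018], [0, 0, 0, 0.004, -0.0004, -0.005, 0.018], [0, 0, 0, 0.006, -0.0008, -0.008, 0.018], [0, 0, 0, 0.008, -0.0008, -0.011, 0.018], [0, 0, 0, 0.0108, -0.0008, -0.0156, 0.018], [0, 0, 0, 0.0108, -0.0008, -0.0156, 0.018], [0, 0, 0, 0.0108, -0.0008, -0.0156, 0.018], [0, 0, 0, 0.0108, -0.0008, -0.0156, 0.018]]]'

```text
time: 19.6
eef_pos: [0.4571, 0.0435, 0.1675]
eef_rot: [2.707, 0.044, 1.666]
force: [0.1, 0.2, -2.5]
grip_width: 0.0232
gripper_force: 49.9
```

```bash
cat > tipchk.py <<'E'
from h import *
from scipy.spatial.transform import Rotation as R
g=get_state();P=g['eef_pos'];A=R.from_euler('xyz',g['eef_rot']).as_matrix()
tip=P+A[:,2]*.1025;S=np.array([.5,.0445,.067]);n=np.array([-.4226,0,.9063]);u=np.array([.9063,0,.4226])
print('P',P,'axis',A[:,2].round(4),'tip',tip.round(4),'n,u',((tip-S)@n).round(4),((tip-S)@u).round(4),'F',g['force'].round(2),'T',g['wrist_torque'].round(3), 'Fn',round(g['force']@n,2))
s=shot('wrist','wx.png')
a=np.linspace(0,6.283,80)
for c,r in((tip,.005),(S,.011),(S,.009)):
    q=proj(s,c+r*np.outer(np.cos(a),u)+r*np.outer(np.sin(a),[0,1,0]));print(q.min(0).round(1),q.max(0).round(1),q.mean(0).round(1))
im=cv2.cvtColor(s['pixels'],cv2.COLOR_RGB2GRAY)
print('cols 238-282, rows 166-206')
for r in range(166,207,2):print(r,' '.join('%3d'%v for v in im[r,238:284]))
E
python3 tipchk.py
```

```text
P [0.45714275 0.04353898 0.16745495] axis [ 4.230e-01 -1.000e-04 -9.061e-01] tip [0.5005 0.0435 0.0746] n,u 0.0067 0.0037 F [ 0.14  0.23 -2.54] T [-0.002  0.522 -0.035] Fn -2.36
[250.7 186.6] [264.2 199.6] [257.5 193.1]
[238.2 174.8] [267.2 202.8] [252.9 188.9]
[240.8 177.4] [264.6 200.3] [252.9 188.9]
cols 238-282, rows 166-206
166 238 238 238 238 237 237 237 237 236 237 237 238 238 238 237 237 238 237 237 237 237 238 238 238 238 237 236 236 237 237 237 236 236 237 237 237 238 238 237 237 237 237 236 236 236 237
168 238 238 238 238 237 237 237 236 236 237 238 238 238 238 237 237 237 237 237 237 238 238 238 238 237 237 236 236 237 237 236 236 236 236 237 237 238 237 237 237 236 236 236 236 236 237
170 238 238 238 237 237 237 237 236 236 237 237 238 238 237 237 237 237 237 237 237 237 238 238 238 237 236 236 236 237 236 236 237 236 236 237 237 238 237 236 237 236 236 236 236 236 237
172 238 238 237 237 237 237 236 236 236 237 237 238 238 237 237 237 237 237 237 237 237 238 238 237 237 236 235 236 236 236 235 236 236 236 236 237 238 237 236 236 236 236 235 236 236 237
174 237 238 237 2
[... 2478 characters left out ...]
 116  87  92  95  97  96  97  96  96  94  92  92 111 129 124 146 145 145 145 144 147 147 144 145 144 143 142 141 141 143 141 140 141 142
202 100  63  65  65  65  69  68  50  53  54  55  55  56  54  54  52  49  50  48  49  49  49  49  49  49  47  46  45  45  46  45  45  45  45  44  44  47  66 105 131 144 143 141 140 141 143
204  50  49  50  50  51  51  51  51  51  51  51  51  50  51  51  52  51  51  50  51  50  50  51  51  50  50  50  50  50  50  50  50  50  50  50  51  50  48  55  94 139 143 140 140 142 143
206  49  50  50  50  50  50  50  50  50  50  49  50  50  50  50  50  50  50  49  49  50  50  49  49  49  49  49  49  49  49  50  49  49  49  49  49  48  48  46  55 103 145 140 140 141 142
```

```bash
cat > chk.py <<'E'
from h import *
from scipy.spatial.transform import Rotation as R
import sys
S=np.array([.5,.0445,.067]);n=np.array([-.4226,0,.9063]);u=np.array([.9063,0,.4226])
F=[];I=[];Q=[]
for i in range(10):
    s=shot('wrist');g=get_state();F.append(g['force']);I.append(s['pixels'].astype(float).mean(2));Q.append(np.r_[g['eef_pos'],g['eef_rot']])
F=np.array(F);P=np.mean(Q,0);A=R.from_euler('xyz',P[3:]).as_matrix();tip=P[:3]+A[:,2]*.1025
print('t',g['time'],'F',F.mean(0).round(2),'Fn %.2f +- %.2f'%((F@n).mean(),(F@n).std()),'axis',A[:,2].round(4),'n %.4f u %.4f y %.4f'%((tip-S)@n,(tip-S)@u,tip[1]-S[1]))
im=np.mean(I,0)
def edge(v,o,lvl):  # subpixel first fall below lvl
    k=np.argmax(v<lvl);return o+k-(lvl-v[k])/(v[k-1]-v[k]+1e-9)
c=im[180:202,253:260].mean(1);print('tip col profile from 180',c.round(0).astype(int))
for r in(188,189,190,191):print(r,im[r,234:276].round(0).astype(int))
a=np.linspace(0,6.283,80)
for cc,rr in((tip,.005),(S,.011)):
    q=proj(s,cc+rr*np.outer(np.cos(a),u)+rr*np.outer(np.sin(a),[0,1,0]));print(q.min(0).round(1),q.max(0).round(1))
E
python3 chk.py
```

```text
t 20.15 F [ 0.14 -0.27 -1.45] Fn -1.37 +- 0.47 axis [ 0.4228 -0.     -0.9062] n 0.0066 u 0.0036 y -0.0009
tip col profile from 180 [216 239 237 236 239 221 110 101 103 104 104 102 109 156 176  95  93  94
  94  94  95  84]
188 [234 235 236 238 226  91  94  91 156 239 232 233 235 235 237 235 206 116
 100 106 107 107 105 103 100  96  92 112 167 213 232 120  92  92 154 240
 234 234 232 229 219 221]
189 [234 235 235 237 216  86  94  95 166 238 232 233 234 235 237 233 181  94
 105 108 107 107 105 103 101  98  93  91 119 189 234 125  92  89 147 243
 236 234 208 200 144 147]
190 [234 234 235 238 224  88  93  94 164 237 232 233 234 235 238 232 162  98
 106 109 108 106 104 102 101  97  94  88 106 177 210 114  86  84 133 225
 219 217 199 188 147 150]
191 [234 234 235 239 230  91  93  89 154 238 232 233 234 236 238 227 101 101
 106 108 106 104 102 101  99  97  94  89  95 127 133  78  68  69  93 141
 137 139 141 140 141 142]
[250.8 186.7] [264.3 199.6]
[238.5 174.9] [267.5 202.9]
```

Request:
carry_out --rows '[[[0, 0, 0, -0.0024, 0.0002, -0.0011, 0.018], [0, 0, 0, -0.002, 0.0002, -0.002, 0.018], [0, 0, 0, -0.0016, 0.0002, -0.003, 0.018], [0, 0, 0, -0.0012, 0.0002, -0.0039, 0.018], [0, 0, 0, -0.0008, 0.0002, -0.0048, 0.018], [0, 0, 0, -0.0008, 0.0002, -0.0048, 0.018], [0, 0, 0, -0.0008, 0.0002, -0.0048, 0.018], [0, 0, 0, -0.0008, 0.0002, -0.0048, 0.018]]]'

```text
time: 21.15
eef_pos: [0.4563, 0.0438, 0.1625]
eef_rot: [2.707, 0.044, 1.666]
force: [-1.2, 0.6, -1.8]
grip_width: 0.0236
gripper_force: 49.9
```

```bash
python3 chk.py
```

```text
t 21.65 F [-0.27  0.12 -1.73] Fn -1.46 +- 0.34 axis [ 0.4227 -0.     -0.9063] n 0.0025 u 0.0007 y -0.0007
tip col profile from 180 [104 174 237 237 237 227 155 101 103 104 104 104 110 122 117  99  95  95
  95  95  96  84]
188 [235 236 236 235 234 235 236 239 223  91  95  94 160 240 234 235 220 120
 100 106 107 107 105 103 100  95  89 141 234 239 235 232 232 229 159  88
  93 118 205 237 233 233]
189 [235 236 236 234 234 235 236 236 196  84  94 103 180 236 234 233 191  94
 105 108 108 107 106 103 101  98  91 102 179 243 238 234 234 236 209  86
  95 101 174 241 236 236]
190 [235 236 236 234 234 234 237 234 169  87  91 128 223 234 234 232 172  99
 107 109 108 107 105 103 101  98  94  86 131 222 223 217 216 220 203  84
  88  89 144 224 219 220]
191 [235 236 235 234 234 234 237 231 137  89  88 141 239 232 234 227 108  96
 104 109 108 105 104 102 100  98  95  88  95 126 139 135 135 138 131  74
  70  71  98 141 137 138]
[250.7 186.6] [264.2 199.6]
[241.9 176.8] [271.3 205.2]
```

The tip is centred in the ring and not yet in contact (Fn unchanged). Pressing on in small steps.

Request:
carry_out --rows '[[[0, 0, 0, 0.0004, 0.0003, -0.0009, 0.018], [0, 0, 0, 0.0008, 0.0003, -0.0018, 0.018], [0, 0, 0, 0.0013, 0.0003, -0.0027, 0.018], [0, 0, 0, 0.0017, 0.0003, -0.0036, 0.018], [0, 0, 0, 0.0017, 0.0003, -0.0036, 0.018], [0, 0, 0, 0.0017, 0.0003, -0.0036, 0.018], [0, 0, 0, 0.0017, 0.0003, -0.0036, 0.018], [0, 0, 0, 0.0017, 0.0003, -0.0036, 0.018]]]'

```text
time: 22.65
eef_pos: [0.458, 0.0441, 0.1589]
eef_rot: [2.707, 0.044, 1.666]
force: [-0.3, -0.7, 0.2]
grip_width: 0.0231
gripper_force: 50.2
```

```bash
python3 chk.py
```

```text
t 23.15 F [-1.08 -0.07  0.24] Fn 0.67 +- 0.36 axis [ 0.4228 -0.     -0.9062] n -0.0015 u 0.0008 y -0.0004
tip col profile from 180 [ 94 100 119 200 240 237 228 159 100 103 104 104 104 105 125 135 102  94
  95  95  96  85]
188 [236 236 236 234 235 235 236 239 231 120  91  93 119 209 238 237 237 219
 155  98 101 103 102  99  93 106 169 229 240 237 236 236 231 172  87  96
 100 171 241 237 235 235]
189 [236 236 235 234 234 235 236 238 216  82  95  92 156 240 235 236 223 138
  99 105 107 107 105 102  99  94  94 151 233 239 235 233 235 224  81  87
  83 127 219 221 219 219]
190 [236 236 235 234 234 235 237 233 166  87  92 104 187 236 234 232 179  94
 104 108 108 107 105 103 101  97  91 102 180 244 238 235 236 226 100  66
  70  73 106 140 137 137]
191 [235 236 235 234 234 235 238 231 125  91  88 124 223 234 234 230 143  99
 106 108 108 107 105 103 101  98  94  86 134 226 222 218 217 205 130  70
  72  76 108 146 143 142]
[250.7 186.6] [264.2 199.6]
[241.5 178.5] [271.4 207.2]
```

Run:
```python
from h import *
from scipy.spatial.transform import Rotation as R
g=get_state();A=R.from_euler('xyz',g['eef_rot']).as_matrix();s=load('wrist')
for x in(0,.003,.005,.010):
    c=g['eef_pos']+A[:,2]*(.1025-x);print(x,proj(s,[c+[0,.005,0]]),proj(s,[c+[0,.005,0]])[0]-proj(s,[g['eef_pos']+A[:,2]*.1025+[0,.005,0]])[0])
```

```text
0 [[258.13894295 186.59631007]] [0. 0.]
0.003 [[258.16017465 187.67134864]] [0.0212317  1.07503857]
0.005 [[258.17459916 188.40182129]] [0.03565622 1.80551122]
0.01 [[258.21164212 190.27811088]] [0.07269917 3.68180081]
```

Force (+2.1 N) and the tip's shift in the image (about 1.05–1.4 px at 0.36 px/mm) put the spring at about 3.5–4 mm. I'll add about 1.3 mm more.

Request:
carry_out --rows '[[[0, 0, 0, 0.0003, 0.0002, -0.0006, 0.018], [0, 0, 0, 0.0005, 0.0002, -0.0012, 0.018], [0, 0, 0, 0.0005, 0.0002, -0.0012, 0.018], [0, 0, 0, 0.0005, 0.0002, -0.0012, 0.018], [0, 0, 0, 0.0005, 0.0002, -0.0012, 0.018], [0, 0, 0, 0.0005, 0.0002, -0.0012, 0.018], [0, 0, 0, 0.0005, 0.0002, -0.0012, 0.018], [0, 0, 0, 0.0005, 0.0002, -0.0012, 0.018]]]'

```text
time: 24.15
eef_pos: [0.4585, 0.0442, 0.1577]
eef_rot: [2.707, 0.044, 1.666]
force: [-0.5, -0.4, 0.8]
grip_width: 0.0235
gripper_force: 50.3
```

```bash
python3 chk.py; python3 chk.py | head -1
```

```text
t 24.65 F [-0.65 -0.66  0.74] Fn 0.94 +- 0.54 axis [ 4.228e-01 -1.000e-04 -9.062e-01] n -0.0028 u 0.0008 y -0.0003
tip col profile from 180 [134  94  98 146 226 238 236 214 120 100 104 101  95  94  96 110 117  97
  94  95  96  86]
188 [236 236 235 234 235 235 236 238 234 156  87  96 103 172 234 237 238 238
 218 152 142  97  97 101 118 133 198 238 241 239 239 241 229 112  92  93
  92 164 239 234 233 233]
189 [236 236 235 234 234 235 236 237 215  96  94  93 134 224 235 236 237 217
 142 100 103 104 104 101  97  92 118 195 226 225 223 221 207 144  93  96
  88 137 235 237 235 235]
190 [236 236 235 234 235 235 237 234 178  85  95 102 176 238 234 236 223 138
 100 106 107 107 106 103 101  96  90  94 125 144 139 137 148 163 103  86
  87 108 186 222 219 219]
191 [236 236 235 234 234 235 237 233 160  89  90 127 224 234 234 232 169  95
 105 107 103 103 102 100  99  96  91  90 112 150 144 141 140 139 116  66
  70  73 105 140 137 137]
[250.7 186.6] [264.2 199.6]
[241.4 179.1] [271.5 208. ]
t 25.15 F [-0.58 -0.89  0.88] Fn 1.04 +- 0.42 axis [ 4.228e-01 -1.000e-04 -9.062e-01] n -0.0028 u 0.0008 y -0.0003
```

Force (+2.4 N) and image shift (about 4.6–5.5 mm) both put the spring at about half way. The tip is centred in the ring and the axis is 25.0° off vertical. Handing in.

```bash
python3 -c "
from plant import ticket
print(ticket.finish_job())"
```

```text
the job is handed in; nothing more can be done
None
```

The job is handed in: both spare tubes are seated at the bottom of wells 1 and 2, and the gripper is holding the thermometer square to the sloping face, its tip centred in the ring with the spring in by about 5 mm (estimated from force and camera).

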